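# Snap the retaining clip onto a chromatography column

### The job

Take the blue and yellow spring clip from the bench and press it straight down over the bare white column tube, well clear of the red collar, until both arms snap past the widest point and it sits fully home, pressing no harder than that takes. Then slide it along the tube until it bears against the red collar with a light push of a few newtons, keep that push for half a second without shifting the collar, and let go, leaving the clip upright and snug against it. Leave the jar, the beaker and the spanner where they are.

Things in the scene. Friction and masses are not known exactly. Their poses are not given: they have to be found in the camera images.
- clip: Loose spring clip, about 74 g, 82 mm tall, standing mouth down on its feet. Origin: centre of the underside; z up, y along the bore (the tube's direction). Blue grip block on top; blue saddle 44 mm (x) by 34 mm (y), its flat underside 33 mm above the feet; two yellow sprung arms 34 mm long in y, at x = -18 and +18 mm, hanging from the saddle. Alike when turned half round.
- clip_grip (a point): Point in the blue grip block to hold the clip by, 64 mm above its feet. The block is 26 mm (x) by 22 mm (y) and spans 40 to 82 mm above the feet. A weak grip slips under the push.
- clip_mouth (a point): Midway between the two inward bumps of the arms, 8 mm above the feet; relaxed they stand 23 mm apart and must spread to 30 mm. Pressed down, their lips meet the tube with the bore about 17 mm above the tube's axis; the push rises to 6-12 N, fades to nothing past the widest point, then rises sharply when the saddle meets the tube. Over 30 N on the tube, the arms' 10 N squeeze included, is too hard
- clip_bore (a point): Centre of the clip's bore, on its centre line 18 mm above its feet; axes as the clip's. Fully home, it lies on the tube's axis, saddle down on the tube. The seated clip drags on the tube with some 3 to 8 N when slid, besides the push on the collar.
- rack: Column rack fixed to the bench: grey base plate 100 mm (x) by 270 mm (y), an upright at each end, and between them a level white tube, 30 mm outside diameter, along the rack's y. Origin: centre of the underside of the plate. The tube is free between black end caps (36 mm diameter) at y = -104 and +104 mm. Nothing on it is higher than 96 mm above the bench.
- tube_axis (a point): Point on the tube's axis, halfway between the ends, 75 mm above the bench; axes as the rack's (y along the tube).
- collar: Red stop collar round the tube, 41 mm diameter, 16 mm long, on the +y half of the tube; origin at its centre on the tube's axis, axes as the rack's. Its face towards the clip is 8 mm on the -y side of the origin, so a clip against it has its bore centre 25 mm on the -y side of the collar's centre. It is held by friction and shifts if pushed with more than 12 N.
- jar: Bystander: amber glass jar with a white lid, 48 mm diameter, 62 mm tall. Origin: centre of the underside.
- beaker: Bystander: small clear beaker, 56 mm diameter, 65 mm tall. Origin: centre of the underside.
- spanner: Bystander: steel spanner 130 mm long lying on the bench, along its x.

How it is judged (in metres and radians):
On the way, in this order (a step that is already met when the one before it is completed fails the run):
1. the clip is snapped fully home on the tube, at least 5 mm short of the red collar (x of clip_bore in the frame of tube_axis between -0.0025 and 0.0025 m and z of clip_bore in the frame of tube_axis between -0.002 and 0.002 m and angle between the y axis of clip and the y axis of rack, either way round below 0.08 rad and y of clip_bore in the frame of collar between -0.15 and -0.03 m), for 0.1 s.
2. still home on the tube, the clip is pressed against the red collar with more than 2 N for 0.2 s (x of clip_bore in the frame of tube_axis between -0.0025 and 0.0025 m and z of clip_bore in the frame of tube_axis between -0.002 and 0.002 m and angle between the y axis of clip and the y axis of rack, either way round below 0.08 rad and contact force between clip and collar above 2 N), for 0.2 s.
At the end, for the whole second after the job is handed in: The clip is snapped home on the tube (bore centre within 2.5 mm sideways and 2 mm in height of the tube's axis, bore along the tube within 0.08 rad), upright within 0.15 rad, at rest, within 2 mm of touching the red collar, which is within 2 mm of where it started (x of clip_bore in the frame of tube_axis between -0.0025 and 0.0025 m and z of clip_bore in the frame of tube_axis between -0.002 and 0.002 m and angle between the y axis of clip and the y axis of rack, either way round below 0.08 rad and y of clip_bore in the frame of collar between -0.027 and -0.023 m and linear speed of clip below 0.01 m/s and angle between clip's own z axis and vertical below 0.15 rad and distance of collar from where it was at the start of the episode below 0.002 m).
It fails at once if the clip is pressed against the column with more than 30 N (contact force between clip and rack above 30 N).
It fails at once if the red collar is shifted by more than 2 mm (distance of collar from where it was at the start of the episode above 0.002 m).
It fails at once if the jar, the beaker or the spanner is moved by more than 15 mm (distance of any of jar, beaker, spanner from where it was at the start of the episode above 0.015 m).
It also fails if it takes over 70 s, if anything falls off the work surface, if the arm or the gripper's body presses on something with over 40 N, if the wrist force passes 120 N, or if a joint passes its speed limit or range.

### The arm

A 7-joint arm with a two-finger parallel gripper is mounted at the origin on the work surface. World frame = base frame: x ahead of the robot, y to its left, z up, the work surface at z = 0. Lengths are in m, angles in degrees, forces in N, time in s.
With the tool pointing down it reaches from about 0.4 to 0.875 m from the base axis. Payload 6.5 kg.
Tool frame: the origin (TCP) lies between the finger pads; the fingertips stand arm.tcp_to_tips ahead of it and the grasp point (between the pads) is the TCP (arm.tcp_to_tips is the distance from the TCP to the fingertips, in m); z points along the fingers, y is the direction in which the jaws open and shut (so a half turn about z gives the same grasp; the last joint's range is limited). The gripper opens to 88 mm and grips with 3 to 60 N. Pads are 18 mm wide; open, the fingers measure 123 mm over their backs; the gripper's body (75 mm by 187 mm) begins 45 mm behind the grasp point.
Start: joints at [-3.793, 30.733, -0.252, 88.115, 0.149, 61.152, -4.079], TCP at [0.65, 0, 0.258] pointing down, gripper open.
Joint ranges: [-154.64, 154.64], [-21.42, 123.67], [-72.66, 72.17], [13.99, 137.28], [-74.86, 254.86], [10.95, 109.41], [-158.01, 158.01]. Speed limits (degrees/s): [136.94, 136.94, 180, 180, 180, 180, 180].

### API

Orientations are given as [roll, pitch, yaw] about the fixed x, y, z axes, in that order (R = Rz(yaw) Ry(pitch) Rx(roll)).
In Python, from station import arm gives the robot as it stands.
- The arm moves only by the shell command python3 -m inch 'ROWS' [FORCE]. ROWS is JSON, a list that holds one entry, the list of rows, each a list of 7 numbers: the turn, a rotation vector about the tool's x, y, z in units of 120 degrees (1.0 is 120 degrees), then the shift along the tool's x, y, z in units of 25 mm (1.0 is 25 mm), then the closure, from -1 (fully open) to 1 (shut). A call has 1 to 8 rows; each row shifts and turns the pose as measured when the row begins, along the tool's axes as they then stand; what a row does not reach is not made up. A row lasts 1/10 s, in which the tool goes at most 50 mm and 8.59 degrees, less where a joint would pass 70% of its speed; a pose out of reach is approached as far as the arm can. A call with a number of a shift or a turn outside -1 to 1 is refused whole. A call with a gripper value outside its range is refused whole. The fingers move at their own pace and stop on an object; FORCE is the grip in N (left out, the last holds). Time passes only in rows, so rows that do not move let the fingers close. It gives the time, the measured TCP pose, the force and the opening at its end, in the units of the state.
- arm.state(): the state, without advancing time (a new reading comes with each control period).
- arm.grab_frame(name): name is "scene" or "side" or "wrist"; returns the picture (480x640x3 uint8, red, green, blue); there is no depth.
- arm.get_calibration(name): a dict with "fx", "fy", "cx", "cy" (pixels), "D" ([k1, k2, p1, p2, k3] as OpenCV has them; the pictures are not rectified), "rvec" (rotation vector, rad) and "tvec" (3), from world to camera coordinates, as OpenCV has them. Camera axes: x right, y down, z forward; pixel columns grow to the right and rows downward; lengths in m; the calibration is good to about 2 mm. A picture is of the moment at which its call begins: read the wrist's pose just before it. get_calibration takes no time and is no camera call; for the wrist camera it gives the pose at the moment of the call.
- arm.sign_off(): hands the job in, once; it reports no verdict.
The state is a dict: "t": time; "q": joint angles; "qvel": joint speeds; "effort": joint torques, N m; "tcp_pos": TCP position; "orientation": TCP orientation; "contact_force": force on the tool from outside, world axes, zero at the start; "wrist_torque": the same for the moment, N m; "gripper_width": finger opening in m.
Only numpy, scipy, OpenCV 4.12 (cv2) and the standard library are available. Lean on these libraries where they do the work, as an engineer would, in place of code of your own. Each camera call takes 0.05 s, during which the arm holds its last target. There are 200 camera calls.

## Working session

There is one attempt and no reset: what is moved stays moved. The work goes in short steps, Python scripts to look and compute and a shell command to move; the robot and the scene stay as the last step left them, time stands still between calls to the robot, and variables do not carry over. Pictures are saved under pics/ and viewed, about 8 in all and at most 12, crops included, and the job is handed in when it is done.

```bash
mkdir -p pics; ls; python3 - <<'E'
from station import arm
import cv2
print(arm.state(), arm.tcp_to_tips)
for n in ("scene","side"):
    im=arm.grab_frame(n); cv2.imwrite(f"pics/{n}0.png",im[:,:,::-1])
    print(n,arm.get_calibration(n))
E
```

```text
pics
{'t': 0.0, 'q': array([-3.79375748, 30.77797815, -0.25347239, 88.17052586,  0.15035293,
       61.15266336, -4.07908318]), 'qvel': array([-0.15758086, -0.05722607, -0.04751275, -0.00151093,  0.042502  ,
        0.02334463, -0.0811923 ]), 'effort': array([-1.69933578e-04, -5.70981932e+01,  9.90184285e-01, -2.51597965e+01,
       -5.62433247e-02,  1.80829730e-02,  2.02785413e-04]), 'tcp_pos': array([ 6.49411249e-01, -2.19020095e-05,  2.56834937e-01]), 'orientation': array([-1.79899548e+02,  9.03109270e-03,  9.00052271e+01]), 'contact_force': array([0.23628743, 0.69486293, 0.16278859]), 'wrist_torque': array([-0.01004777,  0.05191396,  0.0334481 ]), 'gripper_width': 0.08825914362047528} 0.019
scene {'fx': 464.994368895903, 'fy': 464.994368895903, 'cx': 321.8265606351612, 'cy': 239.04524751152758, 'D': array([-0.06341145,  0.        ,  0.        ,  0.        ,  0.        ]), 'rvec': array([ 1.72872996,  1.59693679, -0.78370278]), 'tvec': array([-0.16005416, -0.3100235 ,  1.15028844])}
side {'fx': 624.036269764227, 'fy': 624.036269764227, 'cx': 320.2374608631854, 'cy': 238.97966526310512, 'D': array([-0.11322428,  0.        ,  0.        ,  0.        ,  0.        ]), 'rvec': array([ 2.21856146, -0.79064877,  0.34268248]), 'tvec': array([-0.39614639,  0.3600781 ,  0.79602832])}
```

View pics/scene0.png

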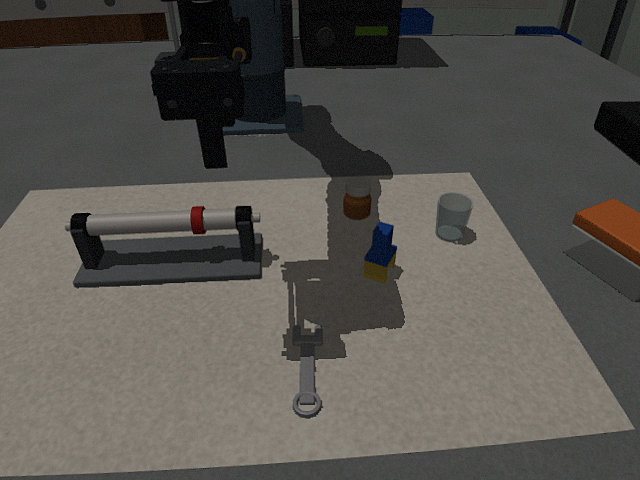

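View pics/side0.png

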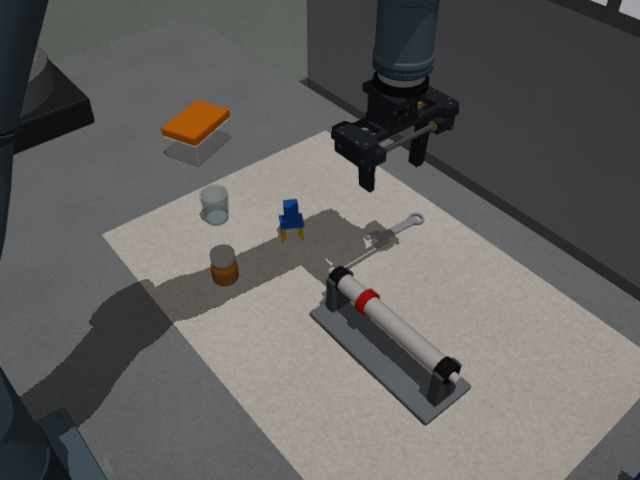

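The scene view shows the rack at the left with the red collar at (198,220), the clip at (381,250), jar (357,200), beaker (454,217) and spanner (307,370). The side view has the clip at (291,220), the collar at (367,301) and the rack plate from (312,315) to (467,385). I'll get rough positions from plane intersections.

```bash
cat > h.py <<'E'
from station import arm
import cv2, numpy as np
def ray(c,p):
    K=np.array([[c['fx'],0,c['cx']],[0,c['fy'],c['cy']],[0,0,1]])
    n=cv2.undistortPoints(np.array([[p]],float),K,c['D'])[0,0]
    R=cv2.Rodrigues(c['rvec'])[0]; return -R.T@c['tvec'], R.T@np.r_[n,1]
def plane(c,p,z):
    o,d=ray(c,p); return o+d*(z-o[2])/d[2]
def proj(c,P):
    K=np.array([[c['fx'],0,c['cx']],[0,c['fy'],c['cy']],[0,0,1]])
    return cv2.projectPoints(np.atleast_2d(np.array(P,float)),c['rvec'],c['tvec'],K,c['D'])[0][:,0]
def tri(obs):
    A=0;b=0
    for c,p in obs:
        o,d=ray(c,p); d/=np.linalg.norm(d); M=np.eye(3)-np.outer(d,d); A=A+M; b=b+M@o
    return np.linalg.solve(A,b)
E
python3 - <<'E'
from h import *
np.set_printoptions(precision=3,suppress=True)
s=arm.get_calibration('scene'); d=arm.get_calibration('side'); w=arm.get_calibration('wrist')
print('cliptop',tri([(s,(384,226)),(d,(291,201))]))
print('collar',tri([(s,(198,220)),(d,(367,301))]))
print('cap+',tri([(s,(244,218)),(d,(341,280))]),'cap-',tri([(s,(81,224)),(d,(447,371))]))
for n,p in dict(jar=(357,216),beaker=(452,238),sp1=(307,404),sp2=(308,330)).items(): print(n,plane(s,p,0))
for n,p in dict(jar=(226,280),beaker=(217,220),sp1=(417,218),sp2=(378,239)).items(): print(n,plane(d,p,0))
print(w); st=arm.state(); print(st['tcp_pos'])
a=cv2.imread('pics/scene0.png'); b=cv2.imread('pics/side0.png')
A=cv2.resize(a[200:310,60:280],(800,400),interpolation=3); B=np.hstack([cv2.resize(a[215:290,350:410],(160*1,200)),cv2.resize(b[190:250,270:320],(167,200)),cv2.resize(b[255:425,300:480],(212,200))])
cv2.imwrite('pics/wrist0.png',arm.grab_frame('wrist')[:,:,::-1])
E
```

```text
cliptop [0.605 0.197 0.084]
collar [ 0.556 -0.061  0.075]
cap+ [0.555 0.002 0.072] cap- [ 0.555 -0.229  0.076]
jar [ 0.458  0.185 -0.   ]
beaker [0.532 0.33  0.   ]
sp1 [0.816 0.079 0.   ]
sp2 [0.708 0.086 0.   ]
jar [0.443 0.179 0.   ]
beaker [0.516 0.324 0.   ]
sp1 [ 0.824  0.081 -0.   ]
sp2 [0.723 0.086 0.   ]
{'fx': 407.04174528074685, 'fy': 407.04174528074685, 'cx': 327.3836206984455, 'cy': 239.09551332685976, 'D': array([0.029, 0.   , 0.   , 0.   , 0.   ]), 'rvec': array([-2.823, -0.002,  0.002]), 'tvec': array([-0.649, -0.044,  0.391])}
[ 0.649 -0.     0.257]
```

View pics/wrist0.png

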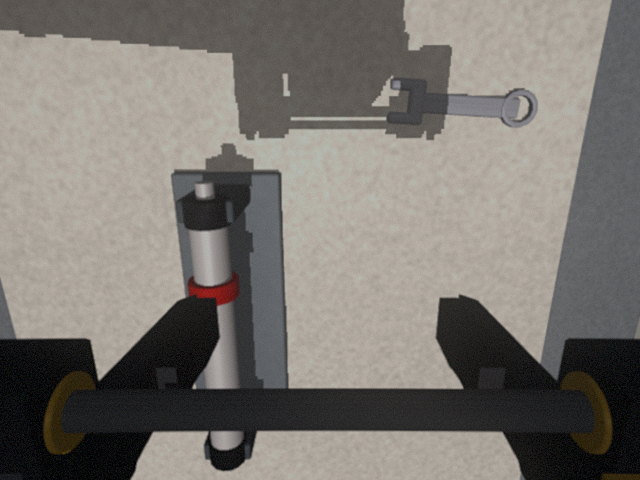

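The wrist view shows the rack at the left with the collar at about (213,287), the tube running from (208,210) to (228,450) almost along world y, and the spanner at the upper right. The clip is just out of view towards +y. Next I measure the tube and collar, then move towards the clip.

```bash
python3 - <<'E'
from h import *
np.set_printoptions(precision=4,suppress=True)
w=arm.get_calibration('wrist'); print('cam',ray(w,(320,240)))
im=cv2.imread('pics/wrist0.png').astype(int)
pts=[]
for r in list(range(245,268,4))+list(range(315,385,6)):
    row=im[r]; m=(row.min(1)>105)&(row.max(1)-row.min(1)<30); m[:185]=0; m[250:]=0
    i=np.flatnonzero(m); 
    if len(i)<10: continue
    g=np.split(i,np.flatnonzero(np.diff(i)>2)+1); g=max(g,key=len)
    o,a=ray(w,(g[0]-.5,r)); _,b=ray(w,(g[-1]+.5,r)); d=a/np.linalg.norm(a)+b/np.linalg.norm(b)
    P=o+d*(.075-o[2])/d[2]; pts.append(P); print(r,g[0],g[-1],P[:2])
pts=np.array(pts); print(np.polyfit(pts[:,1],pts[:,0],1))
red=(im[:,:,2]>110)&(im[:,:,1]<60); 
for c in range(195,236,4):
    i=np.flatnonzero(red[:,c]); print(c,i.min(),i.max(),end=' ')
i=np.flatnonzero(red[:,214]); print('collar top line',plane(w,(214,i.min()-.5),.0955),plane(w,(214,i.max()+.5),.0955))
E
python3 -m inch '[[[0,0,0,1,-0.3,0,-1],[0,0,0,1,-0.3,0,-1],[0,0,0,1,-0.3,0,-1],[0,0,0,1,-0.3,0,-1],[0,0,0,1,-0.3,0,-1],[0,0,0,0,0,0,-1],[0,0,0,0,0,0,-1]]]'
python3 - <<'E'
from h import *
w=arm.get_calibration('wrist'); im=arm.grab_frame('wrist'); cv2.imwrite('pics/wrist1.png',im[:,:,::-1]); np.save('w1.npy',w)
E
```

```text
cam (array([0.6499, 0.0814, 0.3847]), array([-0.0188, -0.3152, -0.949 ]))
245 191 222 [ 0.5527 -0.0258]
249 191 222 [ 0.5524 -0.0293]
253 191 223 [ 0.5525 -0.0327]
257 191 224 [ 0.5526 -0.0361]
261 192 224 [ 0.5527 -0.0396]
265 193 225 [ 0.5532 -0.0431]
315 218 228 [ 0.5609 -0.0889]
321 218 229 [ 0.5609 -0.0946]
327 219 229 [ 0.5609 -0.1004]
333 220 230 [ 0.5613 -0.1063]
339 219 230 [ 0.5604 -0.1122]
345 217 231 [ 0.5596 -0.1182]
351 214 231 [ 0.5578 -0.1242]
357 211 232 [ 0.5565 -0.1303]
363 208 232 [ 0.5547 -0.1365]
369 205 233 [ 0.5534 -0.1427]
375 205 233 [ 0.5529 -0.1489]
381 205 233 [ 0.5524 -0.1553]
[-0.0261  0.5536]
195 288 293 199 289 296 203 289 296 207 289 296 211 289 296 215 289 296 219 288 304 223 287 303 227 286 301 t: 0.85
tcp_pos: [0.6097, 0.1271, 0.2544]
orientation: [-179.7, 0.1, 89.8]
contact_force: [-0.3, -0.2, -0.8]
gripper_width: 0.0879Traceback (most recent call last):
  File "<stdin>", line 16, in <module>
    return umr_minimum(a, axis, None, out, keepdims, initial, where)
ValueError: zero-size array to reduction operation minimum which has no identity
```

View pics/wrist1.png

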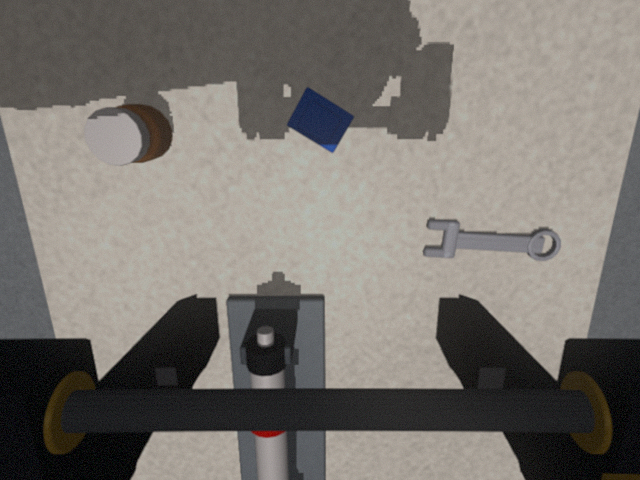

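The clip is at about (321,120), turned some 35°. The jar is at (128,137), well clear. I enlarge the clip.

```bash
python3 - <<'E'
import cv2,numpy as np
im=cv2.imread('pics/wrist1.png')[70:170,260:385]
im=np.clip(im.astype(float)*1.8,0,255).astype('uint8')
cv2.imwrite('pics/crop1.png',cv2.resize(im,None,fx=6,fy=6,interpolation=cv2.INTER_CUBIC))
E
```

```text
(no output)
```

View pics/crop1.png

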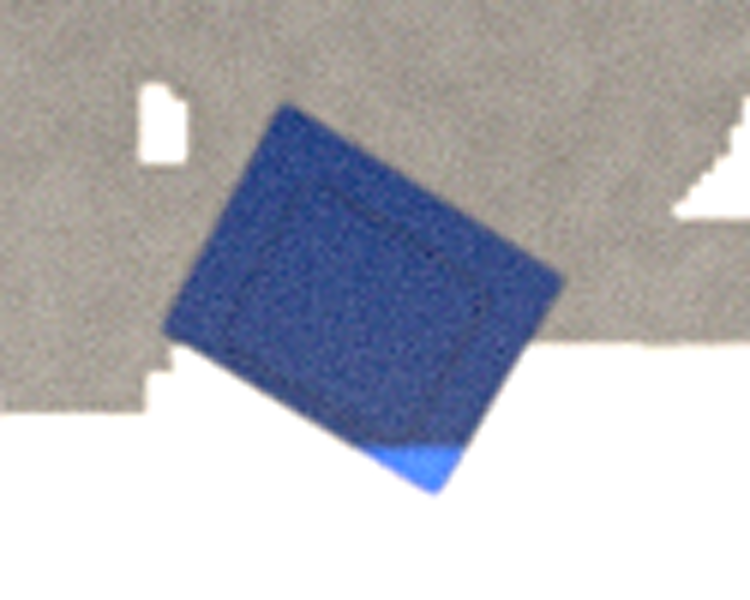

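The outer quad is the saddle (44x34 mm, top at z=0.04). Its crop corners are (287,103), (563,280), (435,493) and (165,330). The grip block shows as a faint inner outline.

```bash
python3 - <<'E'
from h import *
np.set_printoptions(precision=4,suppress=True)
w=np.load('w1.npy',allow_pickle=True).item()
C=[plane(w,(260+u/6-.42,70+v/6-.42),.04) for u,v in [(287,103),(563,280),(435,493),(165,330)]]
C=np.array(C)[:,:2]; print(C,C.mean(0))
for i in range(4):
    e=C[(i+1)%4]-C[i]; print(np.linalg.norm(e),np.degrees(np.arctan2(e[1],e[0])))
o,d=ray(w,(100,100)); print(arm.state()['tcp_pos'],o)
E
```

```text
[[0.5933 0.2212]
 [0.6298 0.1991]
 [0.6127 0.1712]
 [0.5763 0.1928]] [0.603  0.1961]
0.04266950317252116 -31.181046744485712
0.03268811131699823 -121.42990789429737
0.04229122596751171 149.38648551452926
0.033107561835600936 59.23148441139142
[0.6096 0.1275 0.2544] [0.6107 0.2088 0.3818]
```

```bash
python3 -m inch '[[[0,0,-0.07,0,0,0,-1],[0,0,-0.07,0,0,0,-1],[0,0,-0.07,0,0,0,-1],[0,0,-0.07,0,0,0,-1],[0,0,-0.07,0,0,0,-1],[0,0,-0.07,0,0,0,-1],[0,0,-0.07,0,0,0,-1],[0,0,0,0,0,0,-1]]]'
cat > to.py <<'E'
import sys
from h import *
from scipy.spatial.transform import Rotation as Ro
np.set_printoptions(precision=4,suppress=True)
x,y,z,yaw=map(float,sys.argv[1:5]); s=arm.state()
R=Ro.from_euler('xyz',s['orientation'],degrees=True); T=Ro.from_euler('xyz',[180,0,yaw],degrees=True)
print('at',s['tcp_pos'],s['orientation'],'F',s['contact_force'],'w',s['gripper_width'],'t',s['t'])
print('shift units',R.inv().apply(np.array([x,y,z])-s['tcp_pos'])/.025,'turn units',(R.inv()*T).as_rotvec(degrees=True)/120)
E
python3 to.py 0.603 0.1961 0.12 149.1
```

```text
t: 1.7
tcp_pos: [0.6129, 0.1132, 0.2531]
orientation: [-179.4, -0.1, 149.8]
contact_force: [-0.8, 0.6, -0.4]
gripper_width: 0.088
at [0.6129 0.1132 0.2531] [-179.4175   -0.0638  149.8247] F [-0.797   0.6035 -0.4428] w 0.08802865092155047 t 1.7
shift units [2.0026 2.7228 5.2975] turn units [-0.0049 -0.0005  0.006 ]
```

```bash
python3 -m inch '[[[0,0,0,0.5,0.7,0.2,-1],[0,0,0.006,0.5,0.7,0.6,-1],[-0.005,0,0,0.5,0.7,0.9,-1],[0,0,0,0.5,0.7,0.9,-1],[0,0,0,0,0,0.9,-1],[0,0,0,0,0,0.9,-1],[0,0,0,0,0,0,-1],[0,0,0,0,0,0,-1]]]'
python3 to.py 0.603 0.1961 0.064 149.1
python3 - <<'E'
from h import *
im=arm.grab_frame('wrist'); cv2.imwrite('pics/wrist2.png',np.clip(im[:,:,::-1]*1.5,0,255))
w=arm.get_calibration('wrist')
R=np.array([[np.cos(np.radians(-30.9)),-np.sin(np.radians(-30.9))],[np.sin(np.radians(-30.9)),np.cos(np.radians(-30.9))]])
for h,a,b in((.082,13,11),(.04,22,17)):
  P=[np.r_[R@np.array([sx*a,sy*b])/1000+[.603,.1961],h] for sx,sy in((1,1),(1,-1),(-1,-1),(-1,1))]
  print(h,proj(w,P).round(1).tolist())
E
```

```text
t: 2.5
tcp_pos: [0.6109, 0.1915, 0.1396]
orientation: [-180.0, 0.3, 146.4]
contact_force: [0.4, -0.4, 0.2]
gripper_width: 0.0881
at [0.6109 0.1915 0.1396] [-179.9805    0.2844  146.3941] F [ 0.4168 -0.3949  0.2088] w 0.0880988774947804 t 2.5
shift units [ 0.3818 -0.0198  3.0234] turn units [-0.0002  0.0024 -0.0225]
0.082 [[349.9, 283.5], [305.7, 285.4], [302.3, 235.8], [348.3, 233.8]]
0.04 [[356.7, 267.4], [300.3, 269.8], [295.1, 198.3], [354.9, 195.6]][ WARN:0@1.856] global loadsave.cpp:1063 imwrite_ Unsupported depth image for selected encoder is fallbacked to CV_8U.
```

View pics/wrist2.png

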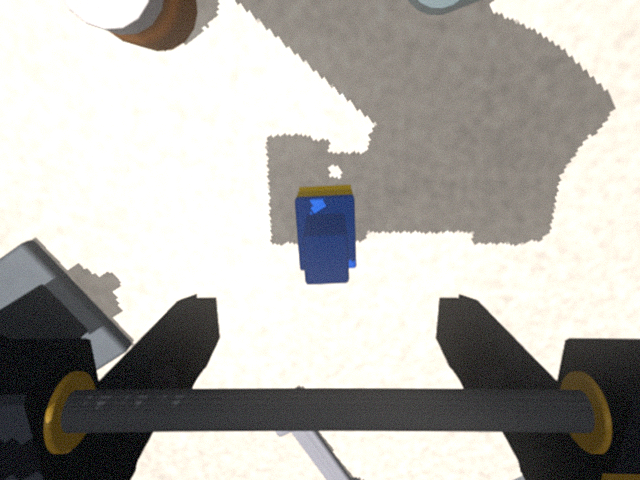

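The predicted outlines agree with the picture: block bottom edge at (306–349, 283) and saddle top edge from (298,198) to (353,194). The clip is centred between the fingers, so I descend.

```bash
python3 -m inch '[[[0,0,-0.0225,0.38,0,0.5,-1],[0,0,0,0,0,0.6,-1],[0,0,0,0,0,0.6,-1],[0,0,0,0,0,0.6,-1],[0,0,0,0,0,0.5,-1],[0,0,0,0,0,0,-1],[0,0,0,0,0,0,-1]]]'; python3 to.py 0.603 0.1961 0.064 149.1
```

```text
t: 3.25
tcp_pos: [0.604, 0.196, 0.0654]
orientation: [179.9, 0.4, 149.1]
contact_force: [0.4, -0.5, 0.5]
gripper_width: 0.0881
at [0.604  0.196  0.0654] [179.9416   0.3996 149.1227] F [ 0.3729 -0.4811  0.4509] w 0.08811090897103596 t 3.25
shift units [ 0.0365 -0.0172  0.0551] turn units [0.0005 0.0033 0.0002]
```

```bash
python3 -m inch '[[[0,0,0,0.03,0,0.05,1],[0,0,0,0,0,0,1],[0,0,0,0,0,0,1],[0,0,0,0,0,0,1],[0,0,0,0,0,0,1],[0,0,0,0,0,0,1],[0,0,0,0,0,0,1],[0,0,0,0,0,0,1]]]' 50; python3 to.py 0.603 0.1961 0.064 149.1
```

```text
t: 4.05
tcp_pos: [0.605, 0.1969, 0.0664]
orientation: [179.8, 0.5, 149.1]
contact_force: [0.4, 0.1, 0.3]
gripper_width: 0.0264
at [0.605  0.1969 0.0664] [179.7664   0.5489 149.0956] F [0.4309 0.0958 0.2898] w 0.026379187450628293 t 4.05
shift units [ 0.0527 -0.0682  0.0933] turn units [ 0.0019  0.0046 -0.    ]
```

```bash
python3 -m inch '[[[0,0,0,0,0,0,1],[0,0,0,0,0,0,1],[0,0,0,0,0,0,1]]]' 50; python3 -m inch '[[[0,0,0,0,0,-0.2,1],[0,0,0,0,0,-0.6,1],[0,0,0,0,0,-1,1],[0,0,0,0,0,-1,1],[0,0,0,0,0,-1,1],[0,0,0,0,0,-1,1],[0,0,0,0,0,0,1]]]' 50; python3 to.py 0.5535 0.0 0.20 180
```

```text
t: 4.35
tcp_pos: [0.6049, 0.1969, 0.0663]
orientation: [179.8, 0.5, 149.1]
contact_force: [0.8, 0.1, -0.3]
gripper_width: 0.0213
t: 5.05
tcp_pos: [0.6033, 0.1973, 0.1957]
orientation: [179.7, 0.6, 149.1]
contact_force: [-0.1, -0.3, -1.8]
gripper_width: 0.0212
at [0.6033 0.1973 0.1957] [179.7355   0.5618 149.1247] F [-0.1155 -0.3118 -1.7503] w 0.021227596570511445 t 5.05
shift units [-2.3399 -7.7944 -0.1842] turn units [ 0.0009  0.0052 -0.2573]
```

```bash
python3 -m inch '[[[0,0,-0.065,0,-1,0,1],[0,0.005,-0.065,0,-1,0,1],[0,0,-0.065,0,-1,0,1],[0,0,-0.06,0,-1,0,1],[0,0,0,0,-1,0,1],[0,0,0,0,-1,0,1],[0,0,0,0,-1,0,1],[0,0,0,0,0,0,1]]]' 50; python3 to.py 0.5535 -0.12 0.18 180
```

```text
t: 5.85
tcp_pos: [0.5687, 0.0234, 0.1943]
orientation: [179.9, -0.1, -178.8]
contact_force: [-0.4, 0.0, -1.0]
gripper_width: 0.0217
at [0.5687 0.0234 0.1943] [ 179.8585   -0.069  -178.7727] F [-0.3945  0.0306 -1.0209] w 0.021744258166317344 t 5.85
shift units [ 0.7281 -5.7215  0.5589] turn units [ 0.0012 -0.0006  0.0102]
```

```bash
python3 -m inch '[[[0,0,0.01,0.15,-1,0,1],[0,0,0,0.15,-1,0,1],[0,0,0,0.15,-1,0,1],[0,0,0,0.15,-1,0,1],[0,0,0,0.1,-1,0,1],[0,0,0,0,-0.7,0,1],[0,0,0,0,0,0,1],[0,0,0,0,0,0,1]]]' 50; python3 to.py 0.5535 -0.12 0.18 180
python3 - <<'E'
from h import *
im=arm.grab_frame('wrist'); cv2.imwrite('pics/wrist3.png',np.clip(im[:,:,::-1]*1.5,0,255).astype('uint8'))
np.save('w3.npy',arm.get_calibration('wrist'))
for n in('scene','side'): cv2.imwrite(f'pics/{n}3.png',arm.grab_frame(n)[:,:,::-1])
E
```

```text
t: 6.65
tcp_pos: [0.5495, -0.1171, 0.1917]
orientation: [179.6, -0.3, -179.7]
contact_force: [0.5, -0.8, -0.8]
gripper_width: 0.0217
at [ 0.5495 -0.1171  0.1917] [ 179.5917   -0.2564 -179.7006] F [ 0.4796 -0.8499 -0.8267] w 0.0217105464522753 t 6.65
shift units [-0.16   -0.1218  0.467 ] turn units [ 0.0034 -0.0021  0.0025]
```

View pics/wrist3.png

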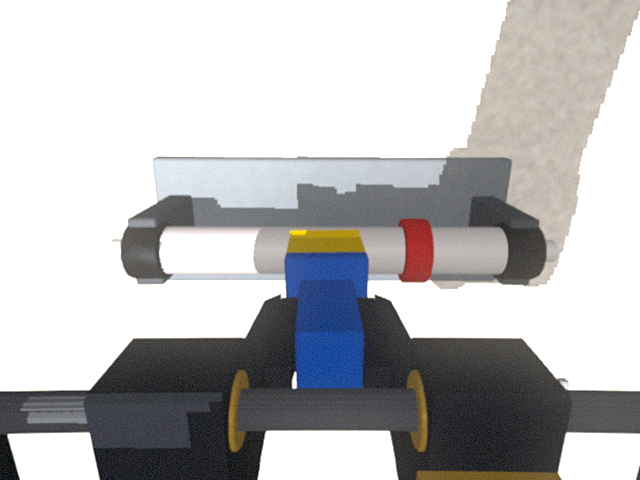

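The wrist view shows the tube between rows 226 and 277, the collar at columns 400–432, and the held clip (saddle edge at row 253, columns 286–365, block at columns 297–362). Next I measure the edges in sub-pixels.

```bash
cat > m.py <<'E'
import sys
from h import *
np.set_printoptions(precision=4,suppress=True)
def edge(prof,lo,hi):
    g=np.abs(np.gradient(cv2.GaussianBlur(prof.astype(float).reshape(-1,1),(1,5),1).ravel()))[lo:hi]
    k=int(g.argmax()); s=slice(max(k-2,0),k+3); return lo+(np.arange(len(g))[s]*g[s]).sum()/g[s].sum()
E
python3 - <<'E'
from m import *
w=np.load('w3.npy',allow_pickle=True).item(); im=cv2.imread('pics/wrist3.png').astype(float); G=im.mean(2)
A=[];cols=[180,200,220,235,375,385,392,445,460,475,490]
for c in cols:
    p=G[:,c-2:c+3].mean(1); a,b=edge(p,215,240),edge(p,265,290)
    o,u=ray(w,(c,a));_,v=ray(w,(c,b)); d=u/np.linalg.norm(u)+v/np.linalg.norm(v); P=o+d*(.075-o[2])/d[2]
    ang=np.degrees(np.arccos(u@v/np.linalg.norm(u)/np.linalg.norm(v))); A.append(P); print(c,round(a,1),round(b,1),P,round(ang,2))
A=np.array(A); k=np.polyfit(A[:,1],A[:,0],1); print('tube x(y)',k,'x at -.12',np.polyval(k,-.12), 'yaw',-np.degrees(k[0]))
r=im[:,:,2]-im[:,:,0]
for row in(240,250,260): 
    p=r[row-2:row+3].mean(0); print('collar',row,edge(p,390,410),edge(p,420,445))
for z in (.0955,.085): print(plane(w,(edge(r[248:253].mean(0),390,410),250),z),plane(w,(edge(r[248:253].mean(0),420,445),250),z))
# clip
tz=.1917-.0664
print('feet z',tz)
for c in(300,325,350):
    p=im[:,c-2:c+3].mean(1); e=edge(p[:,0]-p[:,2],240,265); y0=edge(p[:,0],222,242)
    P=plane(w,(c,e),tz+.040); Q=plane(w,(c,y0),tz); print(c,e,y0,P,P[0]+.022,Q)
for row in(258,266,274):
    p=im[row-2:row+3].mean(0);p=p[:,0]-p[:,2]; a,b=edge(p,275,297),edge(p,355,378); print(row,a,b,plane(w,(a,row),tz+.04),plane(w,(b,row),tz+.04))
E
python3 - <<'E'
import cv2,numpy as np
im=cv2.imread('pics/wrist3.png')[215:310,255:395]
cv2.imwrite('pics/crop3.png',cv2.resize(im,None,fx=5.5,fy=5.5,interpolation=cv2.INTER_CUBIC))
E
```

```text
180 226.2 279.8 [ 0.558  -0.2097  0.075 ] 7.05
200 227.1 279.7 [ 0.5582 -0.1971  0.075 ] 7.03
220 227.2 279.7 [ 0.5581 -0.1845  0.075 ] 7.12
235 227.2 279.7 [ 0.5581 -0.175   0.075 ] 7.16
375 226.9 279.9 [ 0.5577 -0.0857  0.075 ] 7.39
385 227.0 279.9 [ 0.5576 -0.0793  0.075 ] 7.35
392 226.9 279.8 [ 0.5576 -0.0748  0.075 ] 7.33
445 227.1 288.2 [ 0.5603 -0.0407  0.075 ] 8.21
460 227.1 280.6 [ 0.5577 -0.0314  0.075 ] 7.13
475 226.8 281.8 [ 0.5579 -0.0218  0.075 ] 7.24
490 226.8 281.9 [ 0.5579 -0.0123  0.075 ] 7.15
tube x(y) [0.0009 0.5582] x at -.12 0.5580807197265425 yaw -0.051361168263629575
collar 240 405.28410644321605 432.6649540279491
collar 250 405.9303813442268 433.12041582983863
collar 260 405.312518196977 432.8301977361405
[ 0.5481 -0.0704  0.0955] [ 0.548  -0.0546  0.0955]
[ 0.5518 -0.0682  0.085 ] [ 0.5517 -0.0516  0.085 ]
feet z 0.12530000000000002
300 252.09330166253173 230.2705044567347 [ 0.5245 -0.1279  0.1653] 0.5465430266003904 [ 0.5274 -0.1303  0.1253]
325 251.90875437010817 230.13875521674322 [ 0.5244 -0.1179  0.1653] 0.5464180379143093 [ 0.5273 -0.1178  0.1253]
350 251.74154094863306 229.835579476273 [ 0.5243 -0.1078  0.1653] 0.5462991878779518 [ 0.527  -0.1054  0.1253]
258 284.80950687540667 367.25555927625226 [ 0.5271 -0.1341  0.1653] [ 0.527  -0.1007  0.1653]
266 284.69698223603297 367.76200002332746 [ 0.5306 -0.1342  0.1653] [ 0.5304 -0.1004  0.1653]
274 285.00801996059414 367.2306186637073 [ 0.5341 -0.1342  0.1653] [ 0.534  -0.1005  0.1653]
```

View pics/crop3.png

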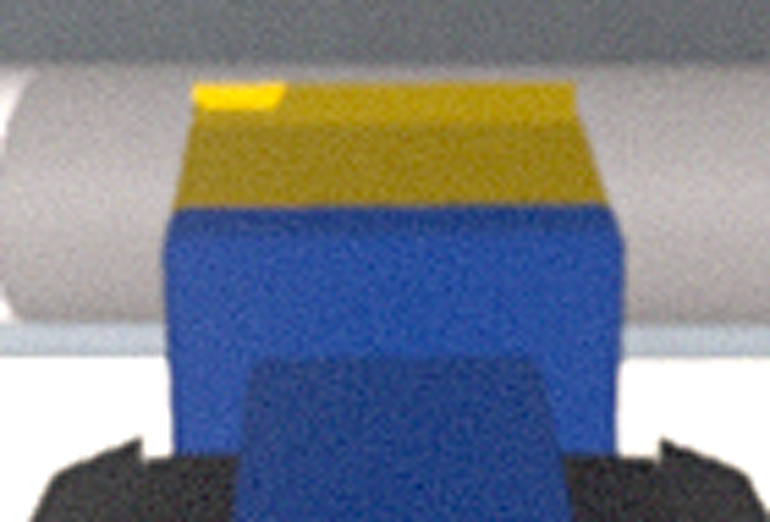

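The detected lower edge was the plate, about 6 px off. The true lower tube edge is at about row 273.7. I recompute the tube with that.

```bash
cat > tube.py <<'E'
from m import *
def tube(w,im,cols,t,b):
    G=im.mean(2); A=[]
    for c in cols:
        p=G[:,c-2:c+3].mean(1); a,e=edge(p,*t),edge(p,*b)
        o,u=ray(w,(c,a));_,v=ray(w,(c,e)); u/=np.linalg.norm(u); v/=np.linalg.norm(v); d=u+v; P=o+d*(.075-o[2])/d[2]; A.append(P)
        print(c,round(a,1),round(e,1),P,round(np.degrees(np.arccos(u@v)),2),'exp',round(2*np.degrees(np.arcsin(.015/np.hypot(*(P-o)[[0,2]]))),2))
    A=np.array(A); k=np.polyfit(A[:,1],A[:,0],1); print('tube x(y)',k,'x at -.12',np.polyval(k,-.12)); return k
E
python3 - <<'E'
from tube import *
w=np.load('w3.npy',allow_pickle=True).item(); im=cv2.imread('pics/wrist3.png').astype(float)
tube(w,im,[200,220,235,375,385,392,460,475,490],(220,235),(268,278))
for c in(300,325,350): print(plane(w,(c,252.4),.1253+.033)[0]+.022)
E
python3 to.py 0.5555 -0.12 0.16 180
```

```text
200 227.1 272.8 [ 0.5558 -0.1969  0.075 ] 6.11 exp 6.62
220 227.2 272.7 [ 0.5558 -0.1843  0.075 ] 6.18 exp 6.62
235 227.2 272.7 [ 0.5558 -0.1748  0.075 ] 6.22 exp 6.62
375 226.9 273.9 [ 0.5556 -0.0858  0.075 ] 6.56 exp 6.62
385 227.0 274.0 [ 0.5557 -0.0794  0.075 ] 6.53 exp 6.62
392 226.9 274.0 [ 0.5556 -0.0749  0.075 ] 6.53 exp 6.62
460 227.1 273.0 [ 0.5551 -0.0317  0.075 ] 6.12 exp 6.63
475 226.8 273.7 [ 0.5552 -0.0222  0.075 ] 6.17 exp 6.63
490 226.8 273.1 [ 0.555  -0.0127  0.075 ] 6.02 exp 6.63
tube x(y) [-0.0039  0.5551] x at -.12 0.5556050654526744
0.5491990089305839
0.5491509613590664
0.5491015603294933
at [ 0.5497 -0.1167  0.1919] [ 179.6063   -0.242  -179.6152] F [-0.9477  0.636  -1.3561] w 0.021575602255540057 t 6.8
shift units [-0.2361 -0.1414  1.2723] turn units [ 0.0033 -0.002   0.0032]
```

```bash
python3 -m inch '[[[0.003,-0.002,0.003,-0.15,-0.08,0.4,1],[0,0,0,-0.1,-0.05,0.4,1],[0,0,0,0,0,0.4,1],[0,0,0,0,0,0.25,1],[0,0,0,0,0,0,1]]]' 50; python3 to.py 0.556 -0.12 0.15 180
python3 - <<'E'
from h import *
im=arm.grab_frame('wrist'); cv2.imwrite('pics/wrist4.png',np.clip(im[:,:,::-1]*1.5,0,255).astype('uint8'))
np.save('w4.npy',arm.get_calibration('wrist'))
E
```

```text
t: 7.3
tcp_pos: [0.5564, -0.1166, 0.1515]
orientation: [179.9, -0.0, -179.7]
contact_force: [0.0, -0.0, -1.4]
gripper_width: 0.0214
at [ 0.5564 -0.1166  0.1515] [ 179.9141   -0.05   -179.7486] F [ 0.0385 -0.0033 -1.3517] w 0.02144230004638785 t 7.3
shift units [ 0.0178 -0.1348  0.0592] turn units [ 0.0007 -0.0004  0.0021]
```

View pics/wrist4.png

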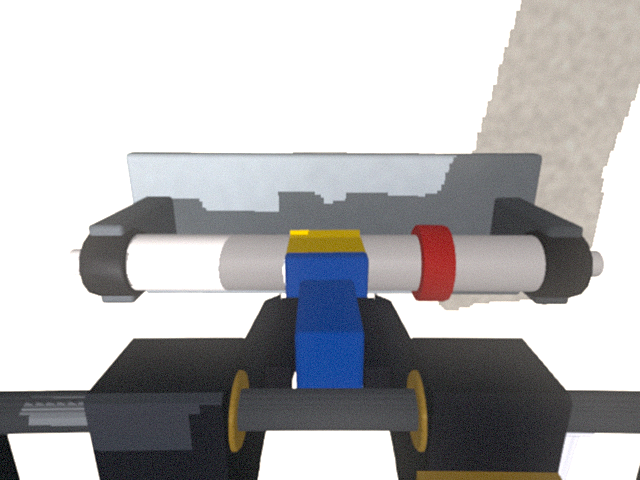

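The clip is now just above the tube, whose edges are at rows 235 and 290 or so. The yellow foot edge is at row 231, and the collar is at columns 412–455.

```bash
python3 - <<'E'
from tube import *
w=np.load('w4.npy',allow_pickle=True).item(); im=cv2.imread('pics/wrist4.png').astype(float)
tube(w,im,[150,180,205,250,265,375,385,400,470,490,515],(228,243),(283,291))
tz=.1515-.0664
for c in(300,325,350):
    p=im[:,c-2:c+3].mean(1); e=edge(p[:,0]-p[:,2],240,265); print(e, plane(w,(c,e),tz+.033)[0]+.022)
r=im[:,:,2]-im[:,:,0]
for row in (255,262,270): print([plane(w,(edge(r[row-2:row+3].mean(0),*q),row),.0945) for q in((402,425),(440,465))])
E
```

```text
150 234.1 288.9 [ 0.5558 -0.2114  0.075 ] 7.01 exp 7.83
180 236.0 288.9 [ 0.5563 -0.1955  0.075 ] 6.95 exp 7.82
205 235.2 289.0 [ 0.556  -0.1822  0.075 ] 7.21 exp 7.82
250 234.3 289.4 [ 0.5558 -0.1581  0.075 ] 7.59 exp 7.83
265 234.4 289.6 [ 0.5558 -0.15    0.075 ] 7.64 exp 7.83
375 234.9 289.6 [ 0.5557 -0.0908  0.075 ] 7.61 exp 7.83
385 234.9 289.6 [ 0.5556 -0.0854  0.075 ] 7.58 exp 7.83
400 234.9 289.6 [ 0.5556 -0.0773  0.075 ] 7.53 exp 7.83
470 235.1 289.3 [ 0.5553 -0.0398  0.075 ] 7.15 exp 7.83
490 235.0 289.4 [ 0.5553 -0.0292  0.075 ] 7.05 exp 7.83
515 234.9 289.3 [ 0.5551 -0.0159  0.075 ] 6.89 exp 7.84
tube x(y) [-0.0045  0.5552] x at -.12 0.5557020833326269
252.1003891973539 0.556408917281087
251.92448687251436 0.5562747836890807
251.71417049632248 0.5561239653477448
[array([ 0.5442, -0.071 ,  0.0945]), array([ 0.5441, -0.0548,  0.0945])]
[array([ 0.5478, -0.0704,  0.0945]), array([ 0.5477, -0.0543,  0.0945])]
[array([ 0.552 , -0.0704,  0.0945]), array([ 0.5519, -0.0539,  0.0945])]
```

```bash
python3 -m inch '[[[0,0,0.001,0.03,0,0.2,1],[0,0,0,0,0,0.2,1],[0,0,0,0,0,0,1]]]' 50; python3 to.py 0.5558 -0.117 0.1234 180; python3 -m inch '[[[0,0,0,0,0,0.06,1],[0,0,0,0,0,0.06,1]]]' 50;python3 -m inch '[[[0,0,0,0,0,0.06,1],[0,0,0,0,0,0.06,1]]]' 50
```

```text
t: 7.65
tcp_pos: [0.557, -0.1167, 0.1422]
orientation: [179.9, 0.1, -179.9]
contact_force: [-0.7, 0.2, 0.6]
gripper_width: 0.0215
at [ 0.557  -0.1167  0.1422] [ 179.9299    0.1393 -179.8956] F [-0.731   0.1635  0.596 ] w 0.02146019597966256 t 7.65
shift units [ 0.0495 -0.0117  0.7518] turn units [0.0006 0.0012 0.0009]
t: 7.85
tcp_pos: [0.5578, -0.1169, 0.1406]
orientation: [180.0, 0.2, -179.9]
contact_force: [-1.5, 0.7, 6.6]
gripper_width: 0.0216
t: 8.05
tcp_pos: [0.5581, -0.117, 0.1392]
orientation: [-180.0, 0.3, -179.9]
contact_force: [-2.0, 0.8, 7.9]
gripper_width: 0.0218
```

```bash
python3 -m inch '[[[0,-0.002,0,0.08,0,0.02,1],[0,0,0,0.06,0,0.04,1]]]' 50; python3 -m inch '[[[0,0,0,0.04,0,0.06,1],[0,0,0,0.03,0,0.06,1]]]' 50;python3 to.py 0.5558 -0.117 0.1234 180
```

```text
t: 8.25
tcp_pos: [0.5558, -0.117, 0.139]
orientation: [-180.0, 0.7, -179.9]
contact_force: [1.2, 0.0, 7.9]
gripper_width: 0.0219
t: 8.45
tcp_pos: [0.5562, -0.117, 0.138]
orientation: [-179.9, 1.0, -179.9]
contact_force: [-0.8, 0.4, 7.5]
gripper_width: 0.0217
at [ 0.5562 -0.117   0.138 ] [-179.9441    0.9998 -179.9383] F [-0.8473  0.378   7.5194] w 0.021727097385601097 t 8.45
shift units [0.0256 0.0009 0.5855] turn units [-0.0005  0.0083  0.0005]
```

```bash
python3 -m inch '[[[0,0.008,0,0.03,0,0.08,1],[0,0.003,0,0.02,0,0.08,1]]]' 50; python3 -m inch '[[[0,0.003,0,0.02,0,0.08,1],[0,0.003,0,0.02,0,0.08,1]]]' 50;python3 to.py 0.5558 -0.117 0.1234 180
```

```text
t: 8.65
tcp_pos: [0.5572, -0.1171, 0.1363]
orientation: [-179.9, -0.0, -179.9]
contact_force: [-0.7, 1.4, 7.8]
gripper_width: 0.0216
t: 8.85
tcp_pos: [0.5578, -0.1172, 0.134]
orientation: [-179.9, -0.5, -180.0]
contact_force: [-0.0, -0.1, 5.4]
gripper_width: 0.0218
at [ 0.5578 -0.1172  0.134 ] [-179.8665   -0.5474 -179.9531] F [-0.0361 -0.0599  5.3785] w 0.021773198711008853 t 8.85
shift units [0.0765 0.0098 0.4242] turn units [-0.0011 -0.0046  0.0004]
```

```bash
python3 -m inch '[[[0,-0.003,0,0.05,0,0.06,1],[0,0,0,0.03,0,0.06,1]]]' 50; python3 -m inch '[[[0,0,0,0.03,0,0.06,1],[0,0,0,0.03,0,0.06,1]]]' 50;python3 to.py 0.5558 -0.117 0.1234 180
```

```text
t: 9.05
tcp_pos: [0.5571, -0.1173, 0.1321]
orientation: [-179.8, -0.0, -180.0]
contact_force: [-0.2, 0.3, 3.6]
gripper_width: 0.0221
t: 9.25
tcp_pos: [0.5564, -0.1173, 0.1294]
orientation: [-179.8, 0.1, -180.0]
contact_force: [1.1, 0.5, 0.5]
gripper_width: 0.0217
at [ 0.5564 -0.1173  0.1294] [-179.835     0.1059 -179.9532] F [1.1355 0.4742 0.5001] w 0.021693359526259885 t 9.25
shift units [0.0227 0.0146 0.2413] turn units [-0.0014  0.0009  0.0004]
```

```bash
python3 -m inch '[[[0,0,0,0.02,0,0.06,1],[0,0,0,0.02,0,0.05,1]]]' 50; python3 -m inch '[[[0,0,0,0.01,0,0.04,1],[0,0,0,0.01,0,0.03,1]]]' 50;python3 to.py 0.5558 -0.117 0.1234 180
```

```text
t: 9.45
tcp_pos: [0.5557, -0.1173, 0.1261]
orientation: [-179.9, 0.2, -179.9]
contact_force: [2.4, -0.6, -1.2]
gripper_width: 0.0217
t: 9.65
tcp_pos: [0.5554, -0.1172, 0.1236]
orientation: [-179.9, 0.2, -179.9]
contact_force: [2.8, -0.2, -1.8]
gripper_width: 0.0213
at [ 0.5554 -0.1172  0.1236] [-179.8723    0.1944 -179.9282] F [ 2.82   -0.1779 -1.766 ] w 0.021302219006385043 t 9.65
shift units [-0.0144  0.0067  0.0074] turn units [-0.0011  0.0016  0.0006]
```

```bash
python3 -m inch '[[[0,0,0,-0.03,0,0.02,1],[0,0,0,-0.01,0,0.03,1]]]' 50; python3 -m inch '[[[0,0,0,0,0,0.03,1],[0,0,0,0,0,0.03,1]]]' 50
```

```text
t: 9.85
tcp_pos: [0.5559, -0.1173, 0.123]
orientation: [-179.8, 0.1, -179.9]
contact_force: [-3.2, 0.6, 13.7]
gripper_width: 0.0215
t: 10.05
tcp_pos: [0.5559, -0.1172, 0.1231]
orientation: [-179.8, 0.0, -179.9]
contact_force: [-1.1, 0.8, 6.7]
gripper_width: 0.0217
```

```bash
python3 -m inch '[[[0,0,0,0,0,0,1],[0,0,0,0,0,-0.01,1]]]' 50; python3 -m inch '[[[0,0,0,0,0.08,0,1],[0,0,0,0,0.1,0,1],[0,0,0,0,0.1,0,1]]]' 50;python3 -m inch '[[[0,0,0,0,0.1,0,1],[0,0,0,0,0.1,0,1],[0,0,0,0,0.1,0,1]]]' 50
```

```text
t: 10.25
tcp_pos: [0.5557, -0.1171, 0.1234]
orientation: [-179.8, 0.0, -179.9]
contact_force: [2.0, -0.5, -3.2]
gripper_width: 0.0212
t: 10.55
tcp_pos: [0.5559, -0.1135, 0.1233]
orientation: [-179.6, 0.1, 179.9]
contact_force: [2.5, -4.2, -0.4]
gripper_width: 0.0215
t: 10.85
tcp_pos: [0.5559, -0.1069, 0.1233]
orientation: [-179.5, 0.1, 179.8]
contact_force: [1.6, -3.5, -0.7]
gripper_width: 0.0221
```

```bash
python3 -m inch '[[[-0.003,0,0,0,0.1,0,1],[0,0,0,0,0.1,0,1],[0,0,0,0,0.1,0,1]]]' 50; python3 -m inch '[[[-0.001,0,-0.001,0,0.1,0,1],[0,0,0,0,0.09,0,1],[0,0,0,0,0.06,0,1]]]' 50;python3 to.py 0.5558 -0.087 0.1234 180
python3 - <<'E'
from h import *
im=arm.grab_frame('wrist'); cv2.imwrite('pics/wrist5.png',cv2.resize(np.clip(im[:,:,::-1]*1.5,0,255).astype('uint8')[200:330,240:480],None,fx=3.3,fy=3.3,interpolation=2))
E
```

```text
t: 11.15
tcp_pos: [0.5559, -0.0984, 0.1232]
orientation: [-179.9, 0.1, 179.9]
contact_force: [2.3, -4.2, -0.6]
gripper_width: 0.0217
t: 11.45
tcp_pos: [0.5559, -0.0909, 0.1232]
orientation: [179.9, 0.1, -180.0]
contact_force: [2.1, -2.3, -0.5]
gripper_width: 0.0216
at [ 0.5559 -0.0909  0.1232] [ 179.9483    0.0555 -179.9697] F [ 2.1254 -2.3174 -0.5044] w 0.021552251593701346 t 11.45
shift units [ 0.0028  0.1564 -0.0075] turn units [0.0004 0.0005 0.0003]
```

View pics/wrist5.png

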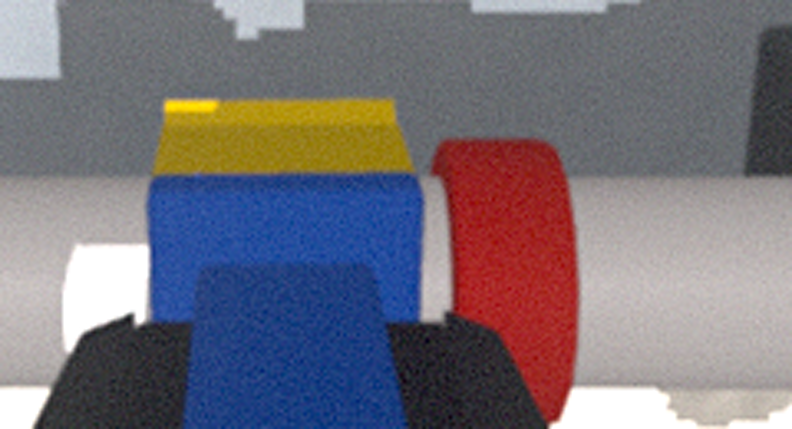

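The clip sits seated on the tube with a gap of about 27 crop px to the collar, or roughly 3.4 mm. I approach slowly, watching the y force (drag about 4 N).

```bash
python3 -m inch '[[[0,0,0,0,0.04,0,1],[0,0,0,0,0.04,0,1]]]' 50; python3 -m inch '[[[0,0,0,0,0.03,0,1]]]' 50; python3 -m inch '[[[0,0,0,0,0.03,0,1]]]' 50
```

```text
t: 11.7
tcp_pos: [0.5559, -0.0885, 0.1232]
orientation: [179.9, 0.1, -180.0]
contact_force: [2.2, -2.2, -0.5]
gripper_width: 0.0219
t: 11.8
tcp_pos: [0.5559, -0.0877, 0.1232]
orientation: [179.9, 0.1, -180.0]
contact_force: [1.2, -3.2, -0.1]
gripper_width: 0.0215
t: 11.9
tcp_pos: [0.5559, -0.087, 0.1232]
orientation: [179.9, 0.1, -180.0]
contact_force: [1.7, -3.3, -0.8]
gripper_width: 0.0218
```

```bash
python3 -m inch '[[[0,0,0,0,0.02,0,1]]]' 50; python3 -m inch '[[[0,0,0,0,0.02,0,1]]]' 50
```

```text
t: 12.0
tcp_pos: [0.5559, -0.0865, 0.1232]
orientation: [179.9, 0.1, -180.0]
contact_force: [2.4, -3.0, -0.7]
gripper_width: 0.0216
t: 12.1
tcp_pos: [0.5559, -0.0862, 0.1232]
orientation: [180.0, 0.1, -180.0]
contact_force: [2.7, -4.7, -1.1]
gripper_width: 0.0216
```

```bash
python3 -m inch '[[[0,0,0,0,0.02,0,1]]]' 50; python3 -m inch '[[[0,0,0,0,0.02,0,1]]]' 50
```

```text
t: 12.2
tcp_pos: [0.5559, -0.0862, 0.1232]
orientation: [-180.0, 0.1, -180.0]
contact_force: [3.2, -5.2, 0.4]
gripper_width: 0.0215
t: 12.3
tcp_pos: [0.5559, -0.0862, 0.1232]
orientation: [-180.0, 0.1, 180.0]
contact_force: [3.3, -3.2, -1.1]
gripper_width: 0.0218
```

```bash
python3 -m inch '[[[0,0,0,0,0.03,0,1]]]' 50; python3 -m inch '[[[0,0,0,0,0.035,0,1]]]' 50;python3 -m inch '[[[0,0,0,0,0.04,0,1]]]' 50
```

```text
t: 12.4
tcp_pos: [0.5558, -0.0861, 0.1232]
orientation: [-179.9, 0.1, 180.0]
contact_force: [1.6, -5.2, -0.8]
gripper_width: 0.0218
t: 12.5
tcp_pos: [0.5559, -0.0861, 0.1232]
orientation: [-179.9, 0.1, 179.9]
contact_force: [1.7, -5.1, -1.8]
gripper_width: 0.0215
t: 12.6
tcp_pos: [0.5559, -0.086, 0.1233]
orientation: [-179.8, 0.1, 179.9]
contact_force: [2.8, -5.5, -0.2]
gripper_width: 0.0216
```

```bash
python3 -m inch '[[[0,0,0,0,0.055,0,1]]]' 50; python3 -m inch '[[[0,0,0,0,0.065,0,1]]]' 50
```

```text
t: 12.7
tcp_pos: [0.5558, -0.0859, 0.1233]
orientation: [-179.7, 0.1, 179.8]
contact_force: [1.8, -7.4, -1.3]
gripper_width: 0.0217
t: 12.8
tcp_pos: [0.5558, -0.0859, 0.1233]
orientation: [-179.6, 0.1, 179.8]
contact_force: [3.0, -6.3, 0.1]
gripper_width: 0.0217
```

```bash
python3 -m inch '[[[-0.001,0,0.001,0,0.07,0,1],[-0.001,0,0.001,0,0.07,0,1]]]' 50; python3 -m inch '[[[-0.001,0,0,0,0.075,0,1],[-0.001,0,0,0,0.075,0,1]]]' 50
```

```text
t: 13.0
tcp_pos: [0.5558, -0.0859, 0.1233]
orientation: [-179.6, 0.1, 179.4]
contact_force: [2.4, -7.6, -0.3]
gripper_width: 0.0215
t: 13.2
tcp_pos: [0.5557, -0.0858, 0.1233]
orientation: [-179.6, 0.1, 179.2]
contact_force: [2.2, -6.7, -0.4]
gripper_width: 0.0214
```

```bash
python3 -m inch '[[[-0.001,0,-0.002,0,0.085,0,1],[-0.001,0,-0.002,0,0.085,0,1]]]' 50; python3 -m inch '[[[-0.001,0,-0.001,0,0.09,0,1],[-0.001,0,-0.001,0,0.09,0,1],[-0.001,0,-0.001,0,0.09,0,1]]]' 50
```

```text
t: 13.4
tcp_pos: [0.5557, -0.0858, 0.1233]
orientation: [-179.6, 0.1, 179.6]
contact_force: [2.7, -8.1, -1.1]
gripper_width: 0.0217
t: 13.7
tcp_pos: [0.5558, -0.0858, 0.1234]
orientation: [-179.5, 0.1, 179.7]
contact_force: [3.0, -8.3, -1.1]
gripper_width: 0.0216
```

```bash
python3 -m inch '[[[-0.001,0,-0.001,0,0.09,0,1],[-0.001,0,-0.001,0,0.09,0,1]]]' 50
python3 - <<'E'
from m import *
w=arm.get_calibration('wrist'); im=np.clip(arm.grab_frame('wrist')[:,:,::-1]*1.5,0,255).astype('uint8'); cv2.imwrite('pics/wrist6f.png',im)
c=im[200:330,240:480]; cv2.imwrite('pics/wrist6.png',cv2.resize(c,None,fx=3.3,fy=3.3,interpolation=2))
r=im[:,:,2].astype(float)-im[:,:,0]
for row in (250,260,270):
    i=np.flatnonzero(r[row]>60); i=i[i>360]; print(row,i.min(),i.max(),plane(w,(i.min()-.5,row),.0945),plane(w,(i.max()+.5,row),.0945))
E
```

```text
t: 13.9
tcp_pos: [0.5558, -0.0857, 0.1233]
orientation: [-179.5, 0.1, 179.7]
contact_force: [2.5, -7.6, -0.4]
gripper_width: 0.0218
250 361 399 [ 0.5308 -0.0723  0.0945] [ 0.5308 -0.0565  0.0945]
260 369 401 [ 0.5352 -0.0689  0.0945] [ 0.5352 -0.0554  0.0945]
270 369 402 [ 0.5396 -0.0688  0.0945] [ 0.5396 -0.0548  0.0945]
```

View pics/wrist6.png

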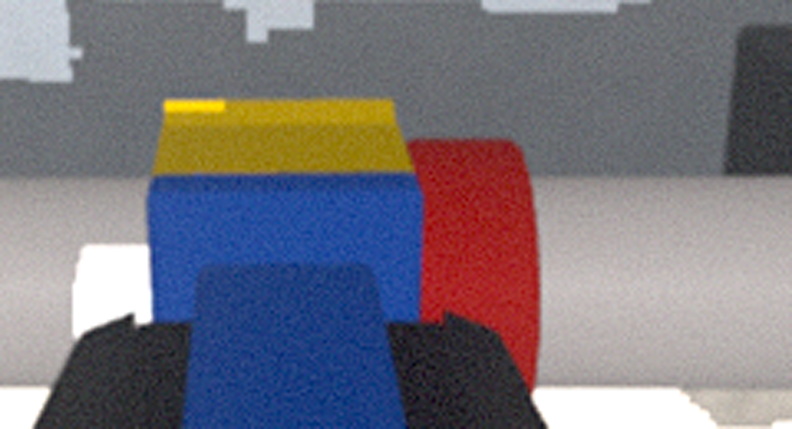

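No gap is left: the saddle bears on the red collar and the collar has not moved measurably. I unload, open and retract straight up.

```bash
python3 -m inch '[[[0,0,0,0,0.02,0,1],[0,0,0,0,0.01,0,1]]]' 50; python3 -m inch '[[[0,0,0,0,0,0,0.2],[0,0,0,0,0,0,0.2],[0,0,0,0,0,0,0.2],[0,0,0,0,0,0,-0.4],[0,0,0,0,0,0,-0.4],[0,0,0,0,0,0,-0.4]]]' ; python3 -m inch '[[[0,0,0,0,0,0,-0.4],[0,0,0,0,0,0,-0.4],[0,0,0,0,0,-0.1,-0.4],[0,0,0,0,0,-0.3,-0.4],[0,0,0,0,0,-0.6,-0.4],[0,0,0,0,0,-1,-0.4],[0,0,0,0,0,-1,-0.4],[0,0,0,0,0,-1,-0.4]]]'
```

```text
t: 14.15
tcp_pos: [0.5558, -0.0859, 0.1233]
orientation: [-179.4, 0.1, 179.7]
contact_force: [2.4, -3.7, -0.2]
gripper_width: 0.0217
t: 14.75
tcp_pos: [0.5531, -0.0808, 0.1224]
orientation: [-179.7, -0.3, 179.9]
contact_force: [-0.0, -0.5, -0.5]
gripper_width: 0.057
t: 15.55
tcp_pos: [0.5518, -0.08, 0.2267]
orientation: [-179.8, -0.6, 179.9]
contact_force: [0.3, 0.7, -0.2]
gripper_width: 0.0618
```

```bash
python3 - <<'E'
from m import *
w=arm.get_calibration('wrist'); im=np.clip(arm.grab_frame('wrist')[:,:,::-1]*1.5,0,255).astype('uint8'); cv2.imwrite('pics/w7f.png',im)
np.save('w7.npy',w)
st=arm.grab_frame('side')[:,:,::-1]; sc=arm.grab_frame('scene')[:,:,::-1]
cv2.imwrite('pics/scene7.png',sc); cv2.imwrite('pics/side7.png',st)
u=proj(w,[.5556,-.075,.09])[0].astype(int); print(u)
x0=max(0,u[0]-120);y0=max(0,u[1]-70); print(x0,y0)
A=cv2.resize(im[y0:y0+140,x0:x0+240],(792,462),interpolation=2); cv2.imwrite('pics/w7.png',A)
print(proj(w,[[.5556,-.087,.139],[.5556-.022,-.104,.097],[.5556-.022,-.070,.097],[.5481,-.0702,.0941],[.5481,-.0542,.0941]]))
a=cv2.imread('pics/scene0.png').astype(int);b=cv2.imread('pics/side0.png').astype(int)
for n,i0,i1 in(('scene',a,sc),('side',b,st)):
    for i in(i0,i1.astype(int)):
        ys,xs=np.nonzero((i[:,:,2]>90)&(i[:,:,1]<45)&(i[:,:,0]<45)); m=(ys>190)&(ys<320)&(xs>150)&(xs<420); print(n,xs[m].min(),xs[m].max(),ys[m].min(),ys[m].max(),m.sum())
E
```

```text
[335 238]
215 168
[[315.6125 264.2234]
 [291.2298 209.2171]
 [343.5126 209.2636]
 [342.81   229.4273]
 [366.787  229.4488]]
scene 191 201 207 219 113Traceback (most recent call last):
  File "<stdin>", line 13, in <module>
    return umr_minimum(a, axis, None, out, keepdims, initial, where)
ValueError: zero-size array to reduction operation minimum which has no identity
```

View pics/w7.png

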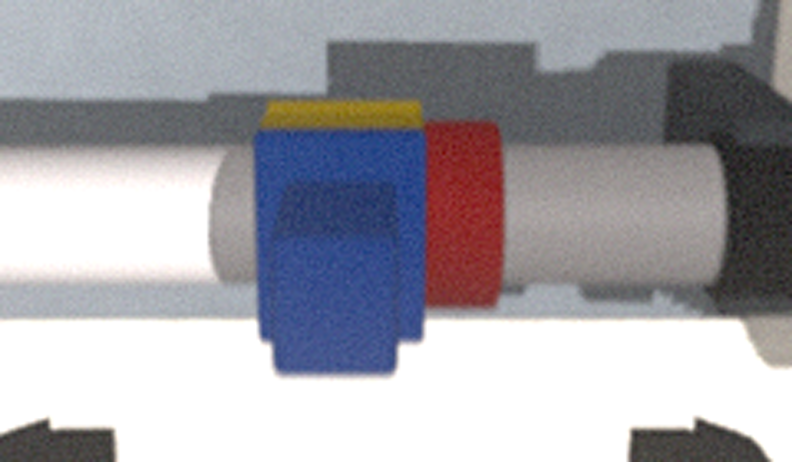

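The clip is upright and snug. Its right edge is at pixel 343.8 (343.5 predicted) and the collar's far edge at 367.1 (366.8 predicted from its starting position), so the collar has not visibly moved. I'm handing in.

```bash
python3 -c "
from station import arm; print(arm.state()['t']); print(arm.sign_off())"
```

```text
15.7
the job is handed in; nothing more can be done
None
```

The clip is snapped home on the tube and left upright and snug against the red collar, and the job was handed in at about 15.7 s. No verdict was reported.

- **Press:** I gripped the clip at 50 N and pressed it down about 30 mm short of the collar. The push read about 8 N, faded to nothing, and the highest I read was 13.7 N when the saddle met the tube. It stopped at a height within 0.5 mm of where I expected it to be home.
- **Slide and push:** The sliding drag read about 3–4 N. At the collar the total read about 7–8 N for over 0.5 s, so the push on the collar was roughly 4 N. It is inferred from total minus drag, not measured directly.
- **Last checks:** The final wrist picture showed the clip upright with no gap to the collar. Clip and collar edges were within about 0.3 px (0.2 mm) of where they should be with the collar unmoved.
- **Checks that failed or disagreed:**
  - **Jaw opening:** The tool drifted about 5 mm towards the collar as the jaws opened. The last picture showed no effect on the clip or collar.
  - **Second collar check:** My before-and-after check in the two fixed cameras crashed, so only the wrist camera backs the collar position.
  - **Jar, beaker and spanner:** I did not re-measure them. The arm never went near them at low height.

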